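# Put away the jars, crucibles and stopper after the lab class

## Task

Tidy the bench after the lesson: stand the two amber jars in the wooden tray, one in each of its two bays, stand both porcelain crucibles side by side in the square tray, and stand the rubber stopper in the round dish. Each must end upright and flat on the floor of its tray, let go of; set the jars and crucibles down gently, never dropping them, and leave the white bottle and the paper roll where they stand.

Things in the scene. Friction and masses are not known exactly. Their poses are not given: they have to be found in the camera images.
- jar_tall_mid (a point): The taller amber glass jar, closed with a white lid (3 mm narrower than the jar, the top 28 % of the height): an upright cylinder 42 mm in diameter, 68 mm high. Origin of this point: on its axis, half-way up; z up along the axis.
- jar_short_mid (a point): The shorter, wider amber glass jar with a white lid (3 mm narrower than the jar, the top 28 % of the height): an upright cylinder 46 mm in diameter, 54 mm high. Origin of this point: on its axis, half-way up; z up along the axis.
- crucible_large_mid (a point): The larger white porcelain crucible, an open cup standing mouth up: 46 mm high, outer diameter 44 mm at the rim, 40 mm at two fifths of its height, 31 mm at the foot; gripped from outside. Origin of this point: on its axis, half-way up; z up along the axis.
- crucible_small_mid (a point): The smaller white porcelain crucible, an open cup standing mouth up: 36 mm high, outer diameter 34 mm at the rim, 31 mm at two fifths of its height, 24 mm at the foot; gripped from outside. Origin of this point: on its axis, half-way up; z up along the axis.
- stopper_mid (a point): Solid dark rubber stopper standing on its narrow end: 38 mm high, 41 mm in diameter at the top, 33 mm at the foot. Origin of this point: on its axis, half-way up; z up along the axis.
- jar_tray: Wooden tray for the jars, fixed to the bench: 86 mm along its x, 167 mm along its y. Floor 3 mm thick; walls and one cross-bar 5 mm thick, top edges 8 mm above the bench. The bar lies along x through the middle and makes two square bays of 76 x 76 mm, centred at y = +40.5 and -40.5 mm. Origin at the centre of the underside, on the bench; turned about z by up to 0.3 rad.
- crucible_tray: Square black plastic tray for the crucibles, fixed to the bench: 130 x 130 mm outside, 120 x 120 mm inside, undivided. Floor 3 mm thick; walls 5 mm thick, top edges 12 mm above the bench. Origin at the centre of the underside, x and y along its sides; turned about z by up to 0.3 rad.
- stopper_dish: Shallow round white glazed dish for the stopper, fixed to the bench: 110 mm outer diameter, 102 mm inside, floor 3 mm thick, rim 12 mm above the bench. Origin at the centre of the underside.
- bottle_mid (a point): White plastic bottle, a bystander to be left alone: 72 mm in diameter, 180 mm high. This point is on its axis, 90 mm up.
- roll_mid (a point): Upright roll of white paper towel, a bystander to be left alone: 110 mm in diameter, 210 mm high. This point is on its axis, 105 mm up.
Mind the look-alikes: they are no part of the job. Leave any red look-alike of the part that bears jar_short_mid alone. Of the things that look like the crucible_tray, take the one that is farthest to the robot's left at the start.

How it is judged:
At the end, for the whole second after the job is handed in: Both jars stand in the jar tray (one fits each bay), both crucibles in the square tray and the stopper in the round dish: each centre within the tray's inner walls, its height within 4 mm of standing on the tray's floor, upright within 0.12 rad, at rest (under 20 mm/s) (x of jar_tall_mid in the frame of jar_tray between -0.021 and 0.021 m and y of jar_tall_mid in the frame of jar_tray between -0.062 and 0.062 m and z of jar_tall_mid in the frame of jar_tray between 0.033 and 0.041 m and angle between each of jar_tall_mid, jar_short_mid, crucible_large_mid, crucible_small_mid, stopper_mid's own z axis and vertical below 0.12 rad and linear speed of each of jar_tall, jar_short, crucible_large, crucible_small, stopper below 0.02 m/s and x of jar_short_mid in the frame of jar_tray between -0.021 and 0.021 m and y of jar_short_mid in the frame of jar_tray between -0.062 and 0.062 m and z of jar_short_mid in the frame of jar_tray between 0.026 and 0.034 m and x of crucible_large_mid in the frame of crucible_tray between -0.046 and 0.046 m and y of crucible_large_mid in the frame of crucible_tray between -0.046 and 0.046 m and z of crucible_large_mid in the frame of crucible_tray between 0.022 and 0.03 m and x of crucible_small_mid in the frame of crucible_tray between -0.046 and 0.046 m and y of crucible_small_mid in the frame of crucible_tray between -0.046 and 0.046 m and z of crucible_small_mid in the frame of crucible_tray between 0.017 and 0.025 m and horizontal distance between stopper_mid and stopper_dish below 0.036 m and z of stopper_mid in the frame of stopper_dish between 0.018 and 0.026 m); the robot touches nothing.
It fails at once if the white bottle is shifted or knocked over (its centre moves more than 20 mm) (distance of bottle_mid from where it was at the start of the episode above 0.02 m).
It fails at once if the paper roll is shifted or knocked over (its centre moves more than 20 mm) (distance of roll_mid from where it was at the start of the episode above 0.02 m).
It fails at once if a jar or a crucible is dropped (let go, and falling at more than 0.85 m/s: a free fall of about 35 mm) ((contact force between the fingers and jar_tall below 0.05 N and linear speed of jar_tall above 0.85 m/s) or (contact force between the fingers and jar_short below 0.05 N and linear speed of jar_short above 0.85 m/s) or (contact force between the fingers and crucible_large below 0.05 N and linear speed of crucible_large above 0.85 m/s) or (contact force between the fingers and crucible_small below 0.05 N and linear speed of crucible_small above 0.85 m/s)).
It also fails if it takes over 134 s, if anything falls off the work surface, if the arm or the gripper's body presses on something with over 40 N, if the wrist force passes 120 N, or if a joint passes its speed limit or range.

## Robot

A 7-joint arm with a two-finger parallel gripper is mounted at the origin on the work surface. World frame = base frame: x ahead of the robot, y to its left, z up, the work surface at z = 0. Lengths are in m, angles in rad, forces in N, time in s.
With the tool pointing down it reaches from about 0.4 to 0.85 m from the base axis. Payload 10.4 kg.
Tool frame: the origin (TCP) lies at the very end of the fingers, on their centre line; the grasp point (between the pads) lies 19 mm behind it; z points along the fingers, y is the direction in which the jaws open and shut (so a half turn about z gives the same grasp; the last joint's range is limited). The gripper opens to 85 mm and grips with 20 to 120 N. Pads are 22 mm wide; open, the fingers measure 114 mm over their backs; the gripper's body (76 mm by 85 mm) begins 54 mm behind the grasp point. The pads swing forward as they close: fully open they stand 13 mm farther back than shut.
Start: joints at [-1.177, 0.332, -0.065, 1.46, 0.022, 1.35, -0.088], TCP at [0.253, 0.572, 0.231] pointing down, gripper open.
Joint ranges: [-2.6, 2.6], [-0.5, 2.12], [-1.47, 1.34], [0.16, 2.42], [-1.27, 4.41], [0.06, 2.06], [-2.6, 2.6]. Speed limits (rad/s): [2.22, 2.22, 2.79, 2.79, 3.14, 3.14, 3.14].

## Interface

Orientations are given as a unit quaternion [x, y, z, w].
In Python, from workcell import manip gives the robot as it stands.
- The arm moves only by the tool arm_command, never from a script. Its arguments are lists of equal length, an entry for each row: "slide": the shift along the tool's x, y, z in mm, a list of three; "turn": the turn about the tool's z in degrees; "grip": the closure, from 0 (fully open) to 1 (shut). In form: {"slide": [[tx, ty, tz], ...], "turn": [turn, ...], "grip": [grip, ...]}. A call has 1 to 10 rows; each row shifts and turns the commanded pose from where the row before left it, along the tool's axes as they then stand; what a row does not reach is not made up. A row lasts 1/12 s, in which the tool goes at most 41.7 mm and 7.16 degrees, less where a joint would pass 70% of its speed; a pose out of reach is approached as far as the arm can. A call with a gripper value outside its range is refused whole. The fingers move at their own pace and stop on an object; "newtons" is the grip in N (left out, the last holds). Time passes only in rows, so rows that do not move let the fingers close. It gives the time, the measured TCP pose, the force and the opening at its end, in the units of the state.
- manip.get_obs(): the state, without advancing time (a new reading comes with each control period).
- manip.camera(name): name is "side" or "top"; returns the picture (384x512x3 uint8, blue, green, red); there is no depth.
- manip.camera_info(name): a dict with "fx", "fy", "cx", "cy" (pixels), "rvec" (rotation vector, rad) and "tvec" (3), from world to camera coordinates, as OpenCV has them. Camera axes: x right, y down, z forward; pixel columns grow to the right and rows downward; lengths in m; the calibration is good to about 2 mm. A picture is of the moment at which its call begins. camera_info takes no time and is no camera call.
- manip.hand_in(): hands the job in, once; it reports no verdict.
Trained networks look in the newest picture that a camera, given by its name, has taken for a name from the list of things; names that differ only in an ending like _2 or _b are one class to them, and where a whole thing is asked for, a point or a joint stands for the part that bears it (a point fixed in the world has none). Each returns a list of dicts, best first, with "score" (0 to 1); they miss things now and then, are a little off and sometimes report something else, mostly with a low value. They report only what shows in the picture. A call takes as long as a camera call. They do not tell look-alikes from the thing itself.
- manip.cut_out(target, camera): "pixels" (384x512 bool, what is visible of it).
- manip.tip_of(target, camera): "xyz" ([x, y, z] in m, in the coordinates of the camera as it stood for that picture, good to about 4 mm: a listed point, or the origin of a listed thing).
The state is a dict: "clock": time; "joint_pos": joint angles; "joint_velocities": joint speeds; "tau": joint torques, N m; "position": TCP position; "ee_rot": TCP orientation; "ft_force": force on the tool from outside, world axes, zero at the start; "torque": the same for the moment, N m; "grip_width": opening from 0.0 (shut) to 1.0 (fully open).
Only numpy, scipy, OpenCV 4.12 (cv2) and the standard library are available. Lean on these libraries where they do the work, as an engineer would, in place of code of your own. Each camera call takes 0.05 s, during which the arm holds its last target.

## Working session

There is one attempt and no reset: what is moved stays moved. The work goes in short steps, Python scripts to look and compute and a tool call to move; the robot and the scene stay as the last step left them, time stands still between calls to the robot, and variables do not carry over. Pictures are saved under pics/ and viewed, and the job is handed in when it is done.

Besides the shell and the picture viewer there is one more tool, called after ">>>" as name([rows], argument=value, ...), one row to a line, values as JSON. arm_command: Moves the arm, as the interface text tells. Its arguments: {"type":"object","properties":{"slide":{"type":"array","items":{"type":"array","items":{"type":"number"}}},"turn":{"type":"array","items":{"type":"number"}},"grip":{"type":"array","items":{"type":"number"}},"newtons":{"type":"number"}},"required":["slide","turn","grip"]}

```bash
mkdir -p pics
cat > h.py <<'E'
import numpy as np, cv2
from workcell import manip
def w(cam,p):
    i=manip.camera_info(cam);R=cv2.Rodrigues(np.array(i['rvec'],float))[0]
    return R.T@(np.array(p)-np.array(i['tvec']).ravel())
def px(cam,P):
    i=manip.camera_info(cam);K=np.array([[i['fx'],0,i['cx']],[0,i['fy'],i['cy']],[0,0,1.]])
    return cv2.projectPoints(np.array(P,float).reshape(-1,1,3),np.array(i['rvec'],float),np.array(i['tvec'],float),K,None)[0].reshape(-1,2)
def ray(cam,uv,z):
    i=manip.camera_info(cam);R=cv2.Rodrigues(np.array(i['rvec'],float))[0]
    c=-R.T@np.array(i['tvec']).ravel()
    d=R.T@np.array([(uv[0]-i['cx'])/i['fx'],(uv[1]-i['cy'])/i['fy'],1])
    return c+d*(z-c[2])/d[2]
E
python3 - <<'E'
from h import *
for c in ('top','side'):
    cv2.imwrite(f'pics/{c}0.png',manip.camera(c))
    i=manip.camera_info(c);R=cv2.Rodrigues(np.array(i['rvec'],float))[0]
    print(c,i['fx'],-R.T@np.array(i['tvec']).ravel(),R[2])
    for t in 'jar_tall_mid jar_short_mid crucible_large_mid crucible_small_mid stopper_mid jar_tray crucible_tray stopper_dish bottle_mid roll_mid'.split():
        for r in manip.tip_of(t,c): print(t,round(r['score'],2),w(c,r['xyz']).round(3),px(c,[w(c,r['xyz'])]).round())
print(manip.get_obs())
E
```

```text
top 374.68686147867055 [0.23049184 0.02317081 1.36380452] [ 0.19842424 -0.00932287 -0.98007189]
jar_tall_mid 0.55 [ 0.469 -0.132  0.035] [[299. 203.]]
jar_short_mid 0.67 [0.497 0.072 0.023] [[243. 196.]]
jar_short_mid 0.51 [ 0.429 -0.004  0.028] [[264. 215.]]
crucible_large_mid 0.57 [0.433 0.246 0.021] [[194. 214.]]
crucible_small_mid 0.42 [0.433 0.125 0.016] [[228. 214.]]
stopper_mid 0.73 [0.345 0.486 0.091] [[119. 237.]]
stopper_mid 0.61 [ 0.457 -0.269  0.02 ] [[336. 207.]]
stopper_mid 0.33 [0.434 0.249 0.02 ] [[194. 214.]]
jar_tray 0.89 [0.63  0.239 0.001] [[199. 163.]]
crucible_tray 0.58 [ 0.631 -0.231  0.003] [[323. 162.]]
stopper_dish 0.93 [ 0.633  0.003 -0.001] [[261. 162.]]
stopper_dish 0.47 [ 0.47  -0.136  0.035] [[300. 203.]]
bottle_mid 0.84 [0.347 0.486 0.086] [[120. 236.]]
roll_mid 0.56 [0.515 0.509 0.102] [[115. 187.]]
side 397.39901310520276 [-0.23736005 -0.7150241   0.84160386] [ 0.56463871  0.57550106 -0.59159248]
jar_tall_mid 0.53 [ 0.471 -0.127  0.036] [[285. 236.]]
jar_tall_mid 0.41 [0.341 0.482 0.091] [[141. 158.]]
jar_short_mid 0.71 [0.492 0.069 0.03 ] [[247. 205
[... 602 characters left out ...]

{'clock': 1.1, 'joint_pos': array([-1.17659538,  0.33220078, -0.06473306,  1.46008759,  0.02160426,
        1.34987732, -0.08847847]), 'joint_velocities': array([-0.0010654 , -0.00010727, -0.00083462,  0.00147205,  0.0007515 ,
       -0.00176683,  0.00151242]), 'tau': array([-4.34440808e-04, -6.25228286e+01,  4.90723306e-02, -3.91826248e+01,
        1.64904742e-02,  2.07972611e-03,  1.99804367e-05]), 'position': array([0.25300258, 0.57153895, 0.23134305]), 'ee_rot': array([ 2.06867510e-01,  9.78368964e-01,  6.20305576e-05, -1.66286247e-06]), 'ft_force': array([ 0.17808058,  0.07150542, -0.69923962]), 'torque': array([ 0.02938471,  0.01805356, -0.01187023]), 'grip_width': 0.9969692925335724}
```

Run:
```python
import cv2
a=cv2.imread('pics/top0.png');cv2.imwrite('pics/top0c.png',cv2.resize(a[120:270,90:440],None,fx=2.28,fy=2.28,interpolation=cv2.INTER_CUBIC))
a=cv2.imread('pics/side0.png');cv2.imwrite('pics/side0c.png',cv2.resize(a[90:384,100:480],None,fx=2,fy=2,interpolation=cv2.INTER_CUBIC))
```

```text
(no output)
```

View pics/top0c.png

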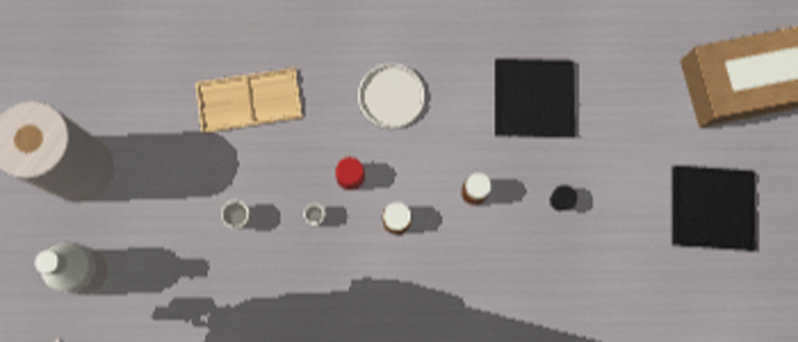

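View pics/side0c.png

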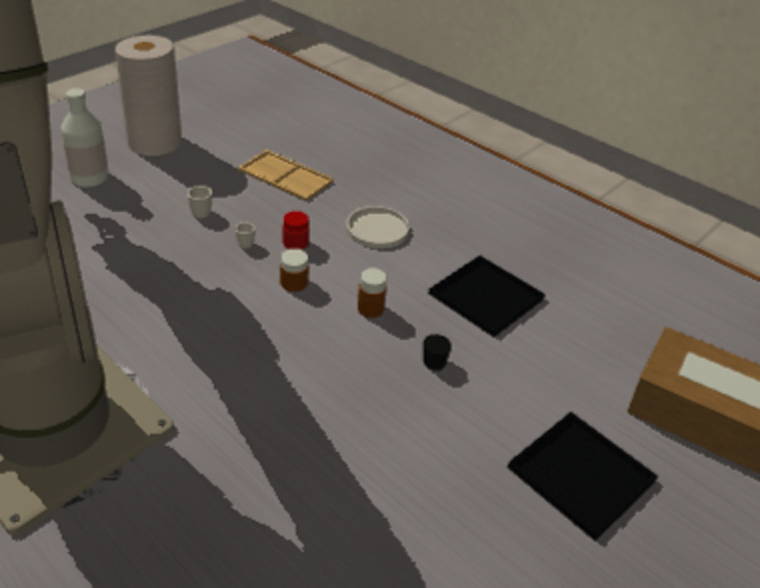

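Run:
```python
from h import *
for c in ('top','side'):
    for t,z in (('jar_tray',.008),('crucible_tray',.012)):
        for r in manip.cut_out(t,c)[:3]:
            m=r['pixels'].astype(np.uint8)
            if m.sum()<30: continue
            k=max(cv2.findContours(m,0,cv2.CHAIN_APPROX_NONE)[0],key=cv2.contourArea)[:,0]
            P=np.array([ray(c,q,z)[:2] for q in k])
            print(c,t,round(r['score'],2),m.sum(),cv2.minAreaRect((P*1000).astype(np.float32)))
```

```text
top jar_tray 0.66 994 ((627.3764038085938, 238.57400512695312), (88.29869842529297, 167.06524658203125), 8.33484172821045)
top crucible_tray 0.98 1162 ((631.105224609375, -231.8548583984375), (128.82766723632812, 130.51536560058594), 87.5392074584961)
top crucible_tray 0.55 1275 ((445.1981506347656, -513.6351928710938), (129.42201232910156, 134.83541870117188), 85.9606704711914)
side jar_tray 0.56 607 ((620.990234375, 234.08197021484375), (96.2048568725586, 172.8176727294922), 8.558752059936523)
side crucible_tray 0.78 2462 ((439.492919921875, -514.629638671875), (133.52413940429688, 137.78758239746094), 86.2906723022461)
side crucible_tray 0.64 1250 ((623.1744384765625, -236.6869354248047), (135.35955810546875, 139.66864013671875), 88.55289459228516)
```

>>> arm_command([
  [0, 0, -10],
  [0, 0, -10],
  [0, 0, -10],
  [0, 0, -10],
], turn=[-6, -6, -6, -6], grip=[0, 0, 0, 0], newtons=30)

```text
clock: 1.63
position: [0.253, 0.5715, 0.2718]
ee_rot: [-0.004, 1.0, -0.0, 0.0]
ft_force: [-0.3, 0.8, -1.0]
grip_width: 1.003
```

>>> arm_command([
  [-18, -32, 0],
  [-18, -32, 0],
  [-18, -32, 0],
  [-18, -32, 0],
  [-18, -32, 0],
  [-18, -32, 0],
  [-18, -32, 0],
  [-18, -32, 0],
  [-18, -32, 0],
  [-16, -35, 0],
], turn=[0, 0, 0, 0, 0, 0, 0, 0, 0, 0], grip=[0, 0, 0, 0, 0, 0, 0, 0, 0, 0])

```text
clock: 2.47
position: [0.4323, 0.2475, 0.2715]
ee_rot: [-0.001, 1.0, 0.0, 0.0]
ft_force: [0.0, 0.3, -0.2]
grip_width: 1.001
```

>>> arm_command([
  [0, 0, 30],
  [0, 0, 30],
  [0, 0, 30],
  [0, 0, 30],
  [0, 0, 30],
  [0, 0, 20],
  [0, 0, 0],
  [0, 0, 0],
], turn=[0, 0, 0, 0, 0, 0, 0, 0], grip=[0, 0, 0, 0, 0, 0, 0, 0])

```text
clock: 3.13
position: [0.4314, 0.2486, 0.1012]
ee_rot: [-0.001, 1.0, -0.0, -0.001]
ft_force: [1.1, -0.1, 0.7]
grip_width: 0.997
```

>>> arm_command([
  [0, 0, 20],
  [0, 0, 20],
  [0, 0, 20],
  [0, 0, 20],
  [0, 0, 11],
  [0, 0, 0],
  [0, 0, 0],
], turn=[0, 0, 0, 0, 0, 0, 0], grip=[0, 0, 0, 0, 0, 0, 0])

```text
clock: 3.72
position: [0.4324, 0.2494, 0.0115]
ee_rot: [-0.001, 1.0, 0.0, 0.0]
ft_force: [0.0, -0.1, 0.3]
grip_width: 1.003
```

Run:
```python
from h import *
a=manip.camera('side');cv2.imwrite('pics/s1.png',cv2.resize(a[130:280,120:320],None,fx=4,fy=4,interpolation=cv2.INTER_CUBIC))
```

```text
(no output)
```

View pics/s1.png

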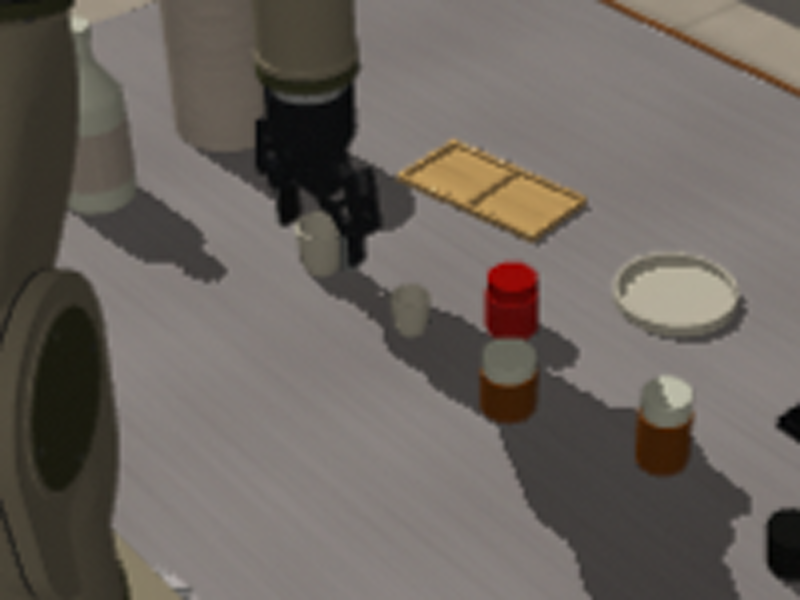

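The crucible sits between the open fingers, at about (320, 245) in the crop. I'll close on it now.

>>> arm_command([
  [0, 0, 0],
  [0, 0, 0],
  [0, 0, 0],
  [0, 0, 0],
  [0, 0, 0],
  [0, 0, 0],
  [0, 0, 0],
  [0, 0, 0],
  [0, 0, 0],
  [0, 0, 0],
], turn=[0, 0, 0, 0, 0, 0, 0, 0, 0, 0], grip=[1, 1, 1, 1, 1, 1, 1, 1, 1, 1], newtons=30)

```text
clock: 4.6
position: [0.4322, 0.2492, 0.0111]
ee_rot: [-0.001, 1.0, 0.0, 0.001]
ft_force: [-1.7, -1.2, 6.8]
grip_width: 0.501
```

>>> arm_command([
  [0, 0, -10],
  [0, 0, -20],
  [0, 0, -30],
  [0, 0, -30],
  [0, 0, -20],
  [0, 0, 0],
], turn=[0, 0, 0, 0, 0, 0], grip=[1, 1, 1, 1, 1, 1])

```text
clock: 5.1
position: [0.4338, 0.2502, 0.1254]
ee_rot: [-0.001, 1.0, 0.002, 0.003]
ft_force: [1.6, 0.7, -0.5]
grip_width: 0.501
```

>>> arm_command([
  [-15, -32, 0],
  [-15, -32, 0],
  [-15, -32, 0],
  [-15, -32, 0],
  [-15, -32, 0],
  [-15, -32, 0],
  [-15, -32, 0],
  [-15, -32, 0],
  [-15, -32, 0],
  [-15, -32, 0],
], turn=[0, 0, 0, 0, 0, 0, 0, 0, 0, 0], grip=[1, 1, 1, 1, 1, 1, 1, 1, 1, 1])

```text
clock: 5.93
position: [0.5826, -0.0723, 0.1204]
ee_rot: [-0.001, 1.0, 0.0, -0.0]
ft_force: [0.6, 0.3, 0.2]
grip_width: 0.501
```

>>> arm_command([
  [-15, -32, 0],
  [-15, -32, 0],
  [-15, -32, 0],
  [-15, -32, 0],
  [-15, -32, 0],
  [0, 0, 0],
  [0, 0, 0],
], turn=[0, 0, 0, 0, 0, 0, 0], grip=[1, 1, 1, 1, 1, 1, 1])

```text
clock: 6.52
position: [0.657, -0.2333, 0.1195]
ee_rot: [0.001, 1.0, -0.0, -0.001]
ft_force: [0.7, 1.5, -0.8]
grip_width: 0.5
```

>>> arm_command([
  [0, 0, 20],
  [0, 0, 30],
  [0, 0, 25],
  [0, 0, 10],
  [0, 0, 8],
  [0, 0, 6],
  [0, 0, 4],
  [0, 0, 0],
  [0, 0, 0],
], turn=[0, 0, 0, 0, 0, 0, 0, 0, 0], grip=[1, 1, 1, 1, 1, 1, 1, 1, 1])

```text
clock: 7.27
position: [0.6582, -0.2307, 0.0183]
ee_rot: [-0.001, 1.0, -0.0, 0.001]
ft_force: [-0.5, -0.1, -1.1]
grip_width: 0.5
```

Run:
```python
from h import *
a=manip.camera('side');cv2.imwrite('pics/s2.png',cv2.resize(a[130:280,240:440],None,fx=4,fy=4,interpolation=cv2.INTER_CUBIC))
```

```text
(no output)
```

View pics/s2.png

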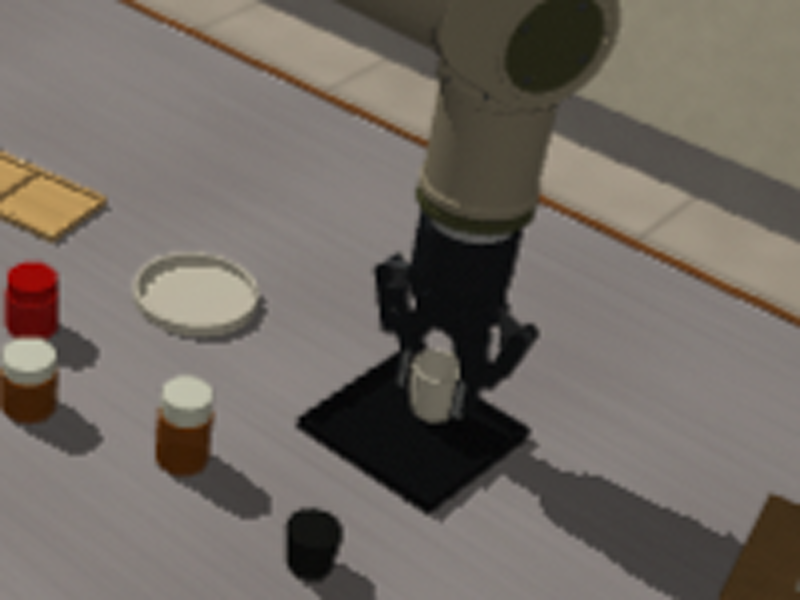

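>>> arm_command([
  [0, 0, 2],
  [0, 0, 2],
  [0, 0, 0],
  [0, 0, 0],
], turn=[0, 0, 0, 0], grip=[1, 1, 1, 1])

```text
clock: 7.65
position: [0.6583, -0.2309, 0.0143]
ee_rot: [-0.001, 1.0, -0.0, 0.001]
ft_force: [-0.7, 1.1, 4.6]
grip_width: 0.499
```

>>> arm_command([
  [0, 0, 0],
  [0, 0, 0],
  [0, 0, 0],
  [0, 0, 0],
  [0, 0, 0],
  [0, 0, 0],
], turn=[0, 0, 0, 0, 0, 0], grip=[0.4, 0.3, 0.3, 0.3, 0.3, 0.3])

```text
clock: 8.15
position: [0.6577, -0.2306, 0.0132]
ee_rot: [-0.001, 1.0, 0.0, -0.0]
ft_force: [-0.3, 0.3, 0.2]
grip_width: 0.698
```

>>> arm_command([
  [0, 0, -15],
  [0, 0, -25],
  [0, 0, -35],
  [0, 0, -35],
  [0, 0, 0],
], turn=[0, 0, 0, 0, 0], grip=[0.3, 0.3, 0.3, 0.3, 0.3])

```text
clock: 8.57
position: [0.6611, -0.2324, 0.1328]
ee_rot: [-0.001, 1.0, -0.002, 0.006]
ft_force: [0.2, -0.5, 1.0]
grip_width: 0.698
```

>>> arm_command([
  [20, 32, 0],
  [20, 32, 0],
  [20, 32, 0],
  [20, 32, 0],
  [20, 32, 0],
  [20, 32, 0],
  [20, 32, 0],
  [20, 32, 0],
  [20, 32, 0],
  [20, 32, 0],
], turn=[0, 0, 0, 0, 0, 0, 0, 0, 0, 0], grip=[0.3, 0.3, 0.3, 0.3, 0.3, 0.3, 0.3, 0.3, 0.3, 0.3])

```text
clock: 9.4
position: [0.4562, 0.0901, 0.1244]
ee_rot: [-0.001, 1.0, 0.0, 0.001]
ft_force: [0.4, 0.5, 0.6]
grip_width: 0.703
```

>>> arm_command([
  [25, 37, 0],
  [0, 0, 0],
  [0, 0, 0],
], turn=[0, 0, 0], grip=[0.3, 0.3, 0.3])

```text
clock: 9.65
position: [0.433, 0.1253, 0.1244]
ee_rot: [-0.003, 1.0, 0.001, 0.001]
ft_force: [0.0, -0.8, 0.3]
grip_width: 0.701
```

Run:
```python
from h import *
for c in ('top','side'):
    manip.camera(c)
    for t in 'crucible_small_mid','crucible_large_mid','jar_short_mid','jar_tall_mid':
        for r in manip.tip_of(t,c): print(c,t,round(r['score'],2),w(c,r['xyz']).round(3))
print(manip.get_obs()['position'])
```

```text
top crucible_large_mid 0.66 [ 0.66  -0.231  0.023]
top crucible_large_mid 0.3 [ 0.468 -0.133  0.038]
top jar_short_mid 0.65 [ 0.43  -0.004  0.028]
top jar_short_mid 0.57 [0.497 0.07  0.023]
top jar_tall_mid 0.66 [ 0.459 -0.27   0.02 ]
top jar_tall_mid 0.6 [ 0.469 -0.129  0.038]
side crucible_small_mid 0.5 [0.434 0.129 0.02 ]
side crucible_large_mid 0.53 [ 0.656 -0.233  0.027]
side jar_short_mid 0.52 [0.491 0.07  0.029]
side jar_short_mid 0.5 [ 0.427 -0.006  0.026]
side jar_tall_mid 0.7 [ 0.46  -0.269  0.016]
side jar_tall_mid 0.57 [ 0.471 -0.126  0.036]
[0.43376585 0.12300437 0.12319979]
```

>>> arm_command([
  [0, 3, 25],
  [0, 0, 30],
  [0, 0, 25],
  [0, 0, 20],
  [0, 0, 10],
  [0, 0, 6],
  [0, 0, 0],
  [0, 0, 0],
], turn=[0, 0, 0, 0, 0, 0, 0, 0], grip=[0.3, 0.3, 0.3, 0.3, 0.3, 0.3, 0.3, 0.3])

```text
clock: 10.82
position: [0.4342, 0.1266, 0.008]
ee_rot: [-0.001, 1.0, 0.0, 0.0]
ft_force: [0.2, -0.2, 1.6]
grip_width: 0.702
```

>>> arm_command([
  [0, 0, 0],
  [0, 0, 0],
  [0, 0, 0],
  [0, 0, 0],
  [0, 0, 0],
  [0, 0, 0],
  [0, 0, 0],
  [0, 0, 0],
], turn=[0, 0, 0, 0, 0, 0, 0, 0], grip=[1, 1, 1, 1, 1, 1, 1, 1])

```text
clock: 11.48
position: [0.4345, 0.1266, 0.0084]
ee_rot: [-0.001, 1.0, 0.0, 0.001]
ft_force: [-0.9, -1.2, 5.8]
grip_width: 0.388
```

>>> arm_command([
  [0, 0, -10],
  [0, 0, -20],
  [0, 0, -30],
  [0, 0, -30],
  [0, 0, -20],
  [0, 0, 0],
], turn=[0, 0, 0, 0, 0, 0], grip=[1, 1, 1, 1, 1, 1])

```text
clock: 11.98
position: [0.436, 0.1273, 0.1224]
ee_rot: [-0.001, 1.0, 0.002, 0.003]
ft_force: [0.9, 0.6, -0.7]
grip_width: 0.388
```

>>> arm_command([
  [-17, -36, 0],
  [-17, -36, 0],
  [-17, -36, 0],
  [-17, -36, 0],
  [-17, -36, 0],
  [-17, -36, 0],
  [-17, -36, 0],
  [-17, -36, 0],
  [-17, -36, 0],
  [-15, -34, 0],
], turn=[0, 0, 0, 0, 0, 0, 0, 0, 0, 0], grip=[1, 1, 1, 1, 1, 1, 1, 1, 1, 1])

```text
clock: 12.82
position: [0.6029, -0.233, 0.1175]
ee_rot: [-0.001, 1.0, 0.0, 0.0]
ft_force: [-0.1, 0.3, -0.5]
grip_width: 0.383
```

>>> arm_command([
  [0, 0, 0],
  [0, 0, 20],
  [0, 0, 30],
  [0, 0, 25],
  [0, 0, 10],
  [0, 0, 8],
  [0, 0, 6],
  [0, 0, 4],
  [0, 0, 0],
  [0, 0, 0],
], turn=[0, 0, 0, 0, 0, 0, 0, 0, 0, 0], grip=[1, 1, 1, 1, 1, 1, 1, 1, 1, 1])

```text
clock: 13.65
position: [0.6029, -0.2314, 0.0152]
ee_rot: [-0.001, 1.0, -0.0, 0.001]
ft_force: [0.7, -0.6, 0.1]
grip_width: 0.381
```

Run:
```python
from h import *
a=manip.camera('side');cv2.imwrite('pics/s3.png',cv2.resize(a[130:280,240:440],None,fx=4,fy=4,interpolation=cv2.INTER_CUBIC))
```

```text
(no output)
```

View pics/s3.png

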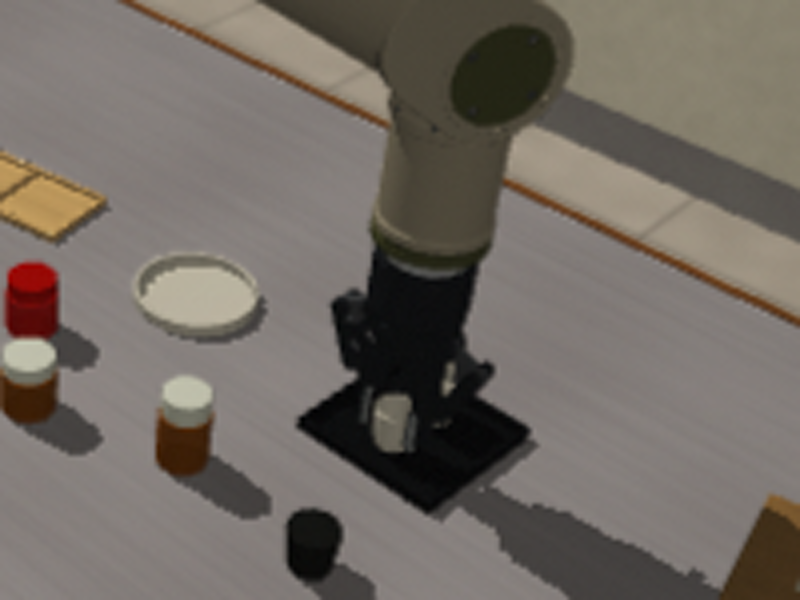

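>>> arm_command([
  [0, 0, 2],
  [0, 0, 2],
  [0, 0, 0],
  [0, 0, 0],
], turn=[0, 0, 0, 0], grip=[1, 1, 1, 1])

```text
clock: 14.03
position: [0.6031, -0.2314, 0.0115]
ee_rot: [-0.001, 1.0, -0.0, 0.001]
ft_force: [-2.1, 0.8, 6.5]
grip_width: 0.387
```

>>> arm_command([
  [0, 0, 0],
  [0, 0, 0],
  [0, 0, 0],
  [0, 0, 0],
  [0, 0, 0],
  [0, 0, -10],
  [0, 0, -20],
  [0, 0, -40],
  [0, 0, -40],
  [0, 0, 0],
], turn=[0, 0, 0, 0, 0, 0, 0, 0, 0, 0], grip=[0.5, 0.4, 0.4, 0.4, 0.4, 0.4, 0.4, 0.4, 0.3, 0.3])

```text
clock: 14.87
position: [0.606, -0.2332, 0.1294]
ee_rot: [-0.001, 1.0, -0.002, 0.006]
ft_force: [1.5, -1.4, 0.5]
grip_width: 0.703
```

>>> arm_command([
  [36, -10, 0],
  [36, -10, 0],
  [36, -10, 0],
  [36, -10, 0],
  [0, 0, 0],
  [0, 0, 0],
], turn=[0, 0, 0, 0, 0, 0], grip=[0.3, 0.3, 0.2, 0.2, 0.2, 0.2])

```text
clock: 15.37
position: [0.4569, -0.2726, 0.1212]
ee_rot: [0.001, 1.0, 0.0, 0.001]
ft_force: [1.2, -0.1, 0.5]
grip_width: 0.798
```

>>> arm_command([
  [0, 0, 25],
  [0, 0, 30],
  [0, 0, 25],
  [0, 0, 20],
  [0, 0, 8],
  [0, 0, 5],
  [0, 0, 0],
  [0, 0, 0],
], turn=[0, 0, 0, 0, 0, 0, 0, 0], grip=[0.2, 0.2, 0.2, 0.2, 0.2, 0.2, 0.2, 0.2])

```text
clock: 16.03
position: [0.4594, -0.2718, 0.0082]
ee_rot: [-0.001, 1.0, -0.0, 0.001]
ft_force: [1.0, 0.0, -0.2]
grip_width: 0.801
```

>>> arm_command([
  [0, 0, 0],
  [0, 0, 0],
  [0, 0, 0],
  [0, 0, 0],
  [0, 0, 0],
  [0, 0, 0],
  [0, 0, 0],
  [0, 0, 0],
], turn=[0, 0, 0, 0, 0, 0, 0, 0], grip=[1, 1, 1, 1, 1, 1, 1, 1])

```text
clock: 16.7
position: [0.4593, -0.2714, 0.0083]
ee_rot: [-0.001, 1.0, 0.0, 0.001]
ft_force: [-0.5, 2.1, 6.5]
grip_width: 0.458
```

>>> arm_command([
  [0, 0, -10],
  [0, 0, -20],
  [0, 0, -30],
  [0, 0, -30],
  [0, 0, -20],
  [0, 0, 0],
  [0, 0, 0],
], turn=[0, 0, 0, 0, 0, 0, 0], grip=[1, 1, 1, 1, 1, 1, 1])

```text
clock: 17.28
position: [0.4592, -0.2719, 0.119]
ee_rot: [-0.001, 1.0, -0.0, 0.002]
ft_force: [0.3, 0.6, -0.1]
grip_width: 0.454
```

Run:
```python
from h import *
a=manip.camera('side');cv2.imwrite('pics/s4.png',cv2.resize(a[130:310,220:440],None,fx=3.3,fy=3.3,interpolation=cv2.INTER_CUBIC))
```

```text
(no output)
```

View pics/s4.png

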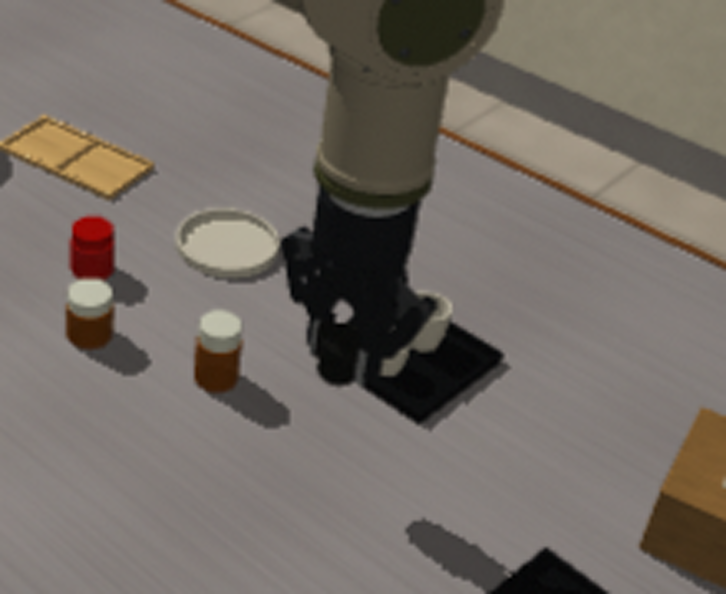

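>>> arm_command([
  [-19, 31, 0],
  [-19, 31, 0],
  [-19, 31, 0],
  [-19, 31, 0],
  [-19, 31, 0],
  [-19, 31, 0],
  [-19, 31, 0],
  [-19, 31, 0],
  [-21, 27, 0],
  [0, 0, 0],
], turn=[0, 0, 0, 0, 0, 0, 0, 0, 0, 0], grip=[1, 1, 1, 1, 1, 1, 1, 1, 1, 1])

```text
clock: 18.17
position: [0.6326, 0.0124, 0.1153]
ee_rot: [-0.006, 1.0, 0.001, -0.001]
ft_force: [-0.8, 0.7, -0.3]
grip_width: 0.457
```

>>> arm_command([
  [0, 0, 20],
  [0, 0, 30],
  [0, 0, 25],
  [0, 0, 10],
  [0, 0, 8],
  [0, 0, 6],
  [0, 0, 4],
  [0, 0, 2],
  [0, 0, 2],
  [0, 0, 0],
], turn=[0, 0, 0, 0, 0, 0, 0, 0, 0, 0], grip=[1, 1, 1, 1, 1, 1, 1, 1, 1, 1])

```text
clock: 19.0
position: [0.6318, 0.0038, 0.0115]
ee_rot: [-0.001, 1.0, 0.0, 0.001]
ft_force: [-1.1, 0.2, 2.5]
grip_width: 0.455
```

>>> arm_command([
  [0, 0, 0],
  [0, 0, 0],
  [0, 0, 0],
  [0, 0, 0],
  [0, 0, 0],
  [0, 0, 0],
  [0, 0, -10],
  [0, 0, -20],
  [0, 0, -40],
  [0, 0, -40],
], turn=[0, 0, 0, 0, 0, 0, 0, 0, 0, 0], grip=[0.5, 0.4, 0.3, 0.3, 0.3, 0.3, 0.3, 0.3, 0.3, 0.2])

```text
clock: 19.83
position: [0.6298, 0.0037, 0.1212]
ee_rot: [-0.001, 1.0, -0.0, -0.001]
ft_force: [1.0, -0.1, -0.0]
grip_width: 0.797
```

>>> arm_command([
  [27, -22, 0],
  [27, -22, 0],
  [27, -22, 0],
  [27, -22, 0],
  [27, -22, 0],
  [27, -22, 0],
  [0, 0, 0],
  [0, 0, 0],
], turn=[0, 0, 0, 0, 0, 0, 0, 0], grip=[0.2, 0.2, 0.2, 0.2, 0.2, 0.2, 0.2, 0.2])

```text
clock: 20.5
position: [0.4683, -0.1298, 0.1213]
ee_rot: [0.001, 1.0, 0.0, 0.001]
ft_force: [-0.2, 1.0, 0.5]
grip_width: 0.802
```

>>> arm_command([
  [0, 0, 20],
  [0, 0, 25],
  [0, 0, 20],
  [0, 0, 20],
  [0, 0, 10],
  [0, 0, 9],
  [0, 0, 0],
  [0, 0, 0],
], turn=[0, 0, 0, 0, 0, 0, 0, 0], grip=[0.2, 0.2, 0.2, 0.2, 0.2, 0.2, 0.2, 0.2])

```text
clock: 21.17
position: [0.4696, -0.1284, 0.0167]
ee_rot: [-0.001, 1.0, -0.0, 0.0]
ft_force: [0.1, -0.2, 0.8]
grip_width: 0.796
```

>>> arm_command([
  [0, 0, 0],
  [0, 0, 0],
  [0, 0, 0],
  [0, 0, 0],
  [0, 0, 0],
  [0, 0, 0],
  [0, 0, 0],
  [0, 0, 0],
], turn=[0, 0, 0, 0, 0, 0, 0, 0], grip=[1, 1, 1, 1, 1, 1, 1, 1])

```text
clock: 21.83
position: [0.47, -0.1286, 0.0174]
ee_rot: [-0.001, 1.0, 0.0, 0.001]
ft_force: [-1.5, -0.5, 6.2]
grip_width: 0.482
```

>>> arm_command([
  [0, 0, -10],
  [0, 0, -20],
  [0, 0, -30],
  [0, 0, -30],
  [0, 0, -20],
  [0, 0, 0],
  [0, 0, 0],
], turn=[0, 0, 0, 0, 0, 0, 0], grip=[1, 1, 1, 1, 1, 1, 1])

```text
clock: 22.42
position: [0.4698, -0.1286, 0.1278]
ee_rot: [-0.001, 1.0, 0.0, 0.002]
ft_force: [0.7, 0.3, -2.3]
grip_width: 0.485
```

Run:
```python
from h import *
a=manip.camera('side');cv2.imwrite('pics/s5.png',cv2.resize(a[130:310,200:420],None,fx=3.3,fy=3.3,interpolation=cv2.INTER_CUBIC))
for r in manip.tip_of('jar_tray','side'): print(w('side',r['xyz']))
manip.camera('top')
for r in manip.tip_of('jar_tray','top'): print(w('top',r['xyz']))
```

```text
[ 0.62873195  0.239996   -0.00180756]
[ 0.62654113  0.23661257 -0.00232395]
```

View pics/s5.png

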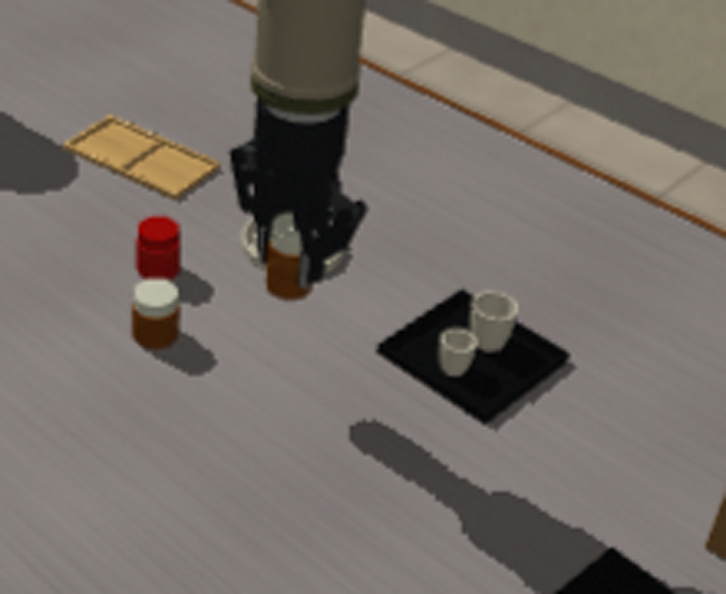

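>>> arm_command([
  [-14, 37, 0],
  [-14, 37, 0],
  [-14, 37, 0],
  [-14, 37, 0],
  [-14, 37, 0],
  [-14, 37, 0],
  [-14, 37, 0],
  [-14, 37, 0],
  [-14, 37, 0],
  [-14, 37, 0],
], turn=[0, 0, 0, 0, 0, 0, 0, 0, 0, 0], grip=[1, 1, 1, 1, 1, 1, 1, 1, 1, 1])

```text
clock: 23.45
position: [0.6082, 0.2434, 0.1248]
ee_rot: [-0.001, 1.0, -0.0, -0.001]
ft_force: [0.2, -0.8, 0.3]
grip_width: 0.485
```

>>> arm_command([
  [-12, 37, 0],
  [0, 0, 0],
  [0, 0, 0],
  [0, 0, 20],
  [0, 0, 30],
  [0, 0, 25],
  [0, 0, 10],
  [0, 0, 8],
  [0, 0, 6],
  [0, 0, 0],
], turn=[0, 0, 0, 0, 0, 0, 0, 0, 0, 0], grip=[1, 1, 1, 1, 1, 1, 1, 1, 1, 1])

```text
clock: 24.28
position: [0.6203, 0.2783, 0.027]
ee_rot: [-0.001, 1.0, -0.0, -0.0]
ft_force: [0.3, 1.2, -0.9]
grip_width: 0.486
```

Run:
```python
from h import *
a=manip.camera('side');cv2.imwrite('pics/s6.png',cv2.resize(a[110:260,150:350],None,fx=4,fy=4,interpolation=cv2.INTER_CUBIC))
```

```text
(no output)
```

View pics/s6.png

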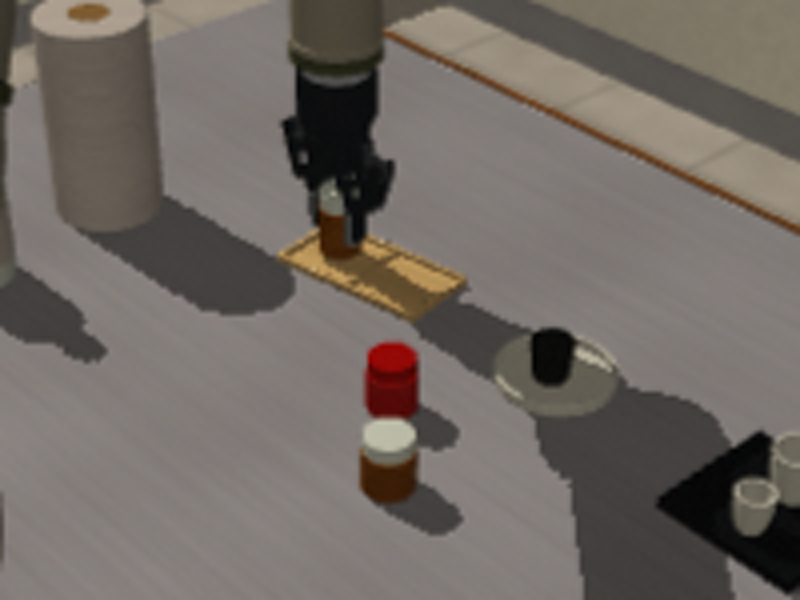

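The tall jar is over the far bay, at about (340, 235) in the crop, and the stopper is standing in the dish. I'll lower it the last 8 mm.

>>> arm_command([
  [0, 0, 3],
  [0, 0, 3],
  [0, 0, 2],
  [0, 0, 0],
  [0, 0, 0],
], turn=[0, 0, 0, 0, 0], grip=[1, 1, 1, 1, 1])

```text
clock: 24.75
position: [0.6208, 0.2791, 0.0205]
ee_rot: [-0.001, 1.0, 0.0, 0.001]
ft_force: [-2.0, -1.0, 4.2]
grip_width: 0.479
```

>>> arm_command([
  [0, 0, 0],
  [0, 0, 0],
  [0, 0, 0],
  [0, 0, 0],
  [0, 0, 0],
  [0, 0, -10],
  [0, 0, -20],
  [0, 0, -35],
  [0, 0, -35],
  [0, 0, 0],
], turn=[0, 0, 0, 0, 0, 0, 0, 0, 0, 0], grip=[0.45, 0.35, 0.35, 0.35, 0.35, 0.35, 0.35, 0.35, 0.35, 0.2])

```text
clock: 25.58
position: [0.6239, 0.2801, 0.1282]
ee_rot: [-0.001, 1.0, 0.003, 0.005]
ft_force: [1.3, -0.0, 1.6]
grip_width: 0.771
```

>>> arm_command([
  [21, -32, 0],
  [21, -32, 0],
  [21, -32, 0],
  [21, -32, 0],
  [21, -32, 0],
  [21, -32, 0],
  [21, -32, 0],
  [21, -32, 0],
  [25, -28, 0],
  [0, 0, 0],
], turn=[0, 0, 0, 0, 0, 0, 0, 0, 0, 0], grip=[0.2, 0.2, 0.2, 0.2, 0.2, 0.2, 0.2, 0.2, 0.2, 0.2])

```text
clock: 26.42
position: [0.4242, -0.0108, 0.1193]
ee_rot: [0.002, 1.0, 0.0, -0.001]
ft_force: [0.7, -0.4, -1.1]
grip_width: 0.801
```

>>> arm_command([
  [0, 0, 0],
  [0, 0, 20],
  [0, 0, 25],
  [0, 0, 22],
  [0, 0, 20],
  [0, 0, 10],
  [0, 0, 10],
  [0, 0, 0],
  [0, 0, 0],
], turn=[0, 0, 0, 0, 0, 0, 0, 0, 0], grip=[0.2, 0.2, 0.2, 0.2, 0.2, 0.2, 0.2, 0.2, 0.2])

```text
clock: 27.17
position: [0.4283, -0.0054, 0.0126]
ee_rot: [-0.001, 1.0, -0.0, 0.0]
ft_force: [0.1, 1.0, 0.1]
grip_width: 0.801
```

>>> arm_command([
  [0, 0, 0],
  [0, 0, 0],
  [0, 0, 0],
  [0, 0, 0],
  [0, 0, 0],
  [0, 0, 0],
  [0, 0, 0],
  [0, 0, 0],
], turn=[0, 0, 0, 0, 0, 0, 0, 0], grip=[1, 1, 1, 1, 1, 1, 1, 1])

```text
clock: 27.83
position: [0.4288, -0.0053, 0.0134]
ee_rot: [-0.001, 1.0, 0.0, 0.001]
ft_force: [-1.4, -0.8, 4.7]
grip_width: 0.531
```

>>> arm_command([
  [0, 0, -10],
  [0, 0, -20],
  [0, 0, -30],
  [0, 0, -30],
  [0, 0, -20],
  [0, 0, 0],
  [0, 0, 0],
], turn=[0, 0, 0, 0, 0, 0, 0], grip=[1, 1, 1, 1, 1, 1, 1])

```text
clock: 28.42
position: [0.4287, -0.0055, 0.124]
ee_rot: [-0.001, 1.0, 0.001, 0.002]
ft_force: [-0.4, 0.1, -0.7]
grip_width: 0.527
```

Run:
```python
from h import *
a=manip.camera('side');cv2.imwrite('pics/s7.png',cv2.resize(a[110:310,150:400],None,fx=3,fy=3,interpolation=cv2.INTER_CUBIC))
for c in ('side','top'):
  manip.camera(c)
  for r in manip.tip_of('jar_tall_mid',c)+manip.tip_of('jar_tray',c): print(c,r['score'],w(c,r['xyz']))
```

```text
side 0.37 [0.62401058 0.28389724 0.03622427]
side 0.49 [0.62665853 0.23997574 0.00244808]
top 0.7 [0.62099424 0.27780182 0.03962742]
top 0.82 [ 0.62861405  0.23939457 -0.00346123]
top 0.68 [0.62342669 0.2729922  0.03965548]
```

View pics/s7.png

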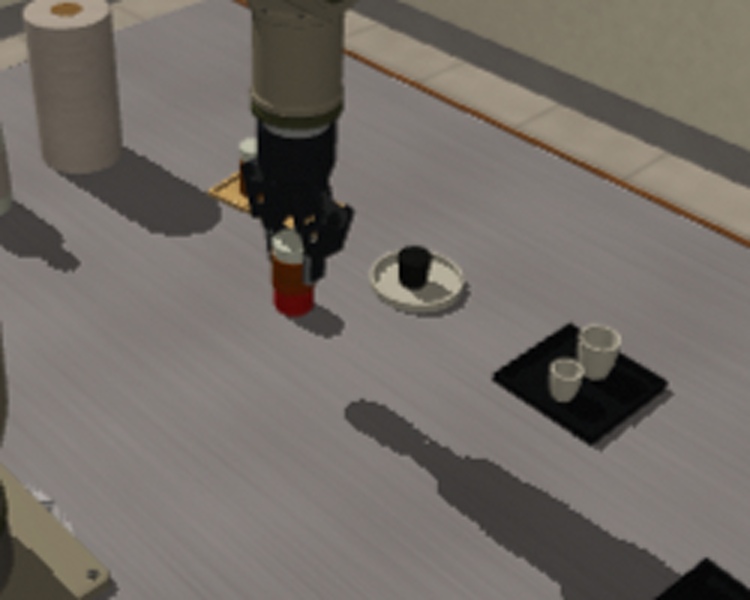

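>>> arm_command([
  [-26, 26, 0],
  [-26, 26, 0],
  [-26, 26, 0],
  [-26, 26, 0],
  [-26, 26, 0],
  [-26, 26, 0],
  [-26, 26, 0],
  [-24, 22, 0],
  [0, 0, 0],
  [0, 0, 0],
], turn=[0, 0, 0, 0, 0, 0, 0, 0, 0, 0], grip=[1, 1, 1, 1, 1, 1, 1, 1, 1, 1])

```text
clock: 29.6
position: [0.6335, 0.2002, 0.1204]
ee_rot: [-0.002, 1.0, -0.001, -0.001]
ft_force: [0.0, -0.5, -0.0]
grip_width: 0.527
```

>>> arm_command([
  [0, 0, 20],
  [0, 0, 30],
  [0, 0, 25],
  [0, 0, 10],
  [0, 0, 8],
  [0, 0, 6],
  [0, 0, 0],
], turn=[0, 0, 0, 0, 0, 0, 0], grip=[1, 1, 1, 1, 1, 1, 1])

```text
clock: 30.18
position: [0.6334, 0.1985, 0.0232]
ee_rot: [-0.001, 1.0, -0.0, -0.0]
ft_force: [-0.0, 0.3, -0.6]
grip_width: 0.525
```

Run:
```python
from h import *
a=manip.camera('side');cv2.imwrite('pics/s8.png',cv2.resize(a[110:260,150:350],None,fx=4,fy=4,interpolation=cv2.INTER_CUBIC))
```

```text
(no output)
```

View pics/s8.png

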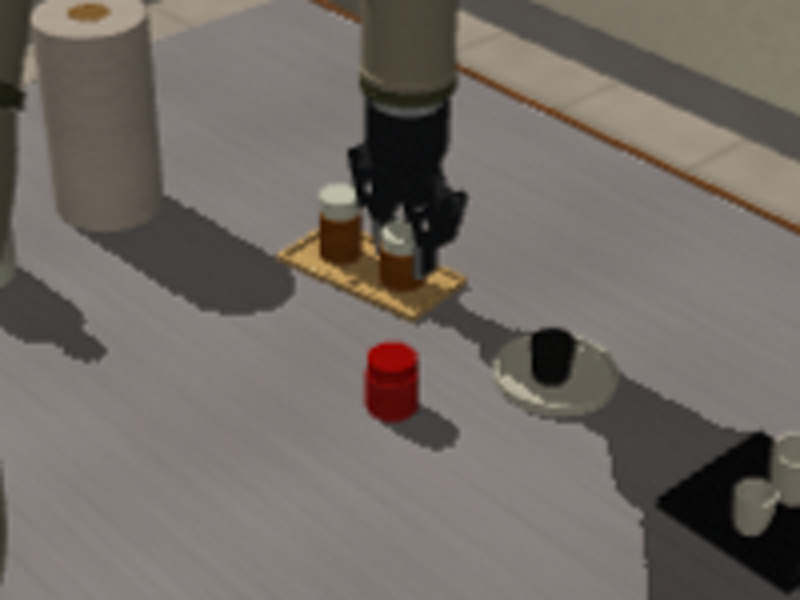

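>>> arm_command([
  [0, 0, 3],
  [0, 0, 3],
  [0, 0, 2],
  [0, 0, 0],
  [0, 0, 0],
], turn=[0, 0, 0, 0, 0], grip=[1, 1, 1, 1, 1])

```text
clock: 30.65
position: [0.6339, 0.1991, 0.0165]
ee_rot: [-0.001, 1.0, 0.0, 0.0]
ft_force: [-3.2, -0.5, 6.7]
grip_width: 0.526
```

>>> arm_command([
  [0, 0, 0],
  [0, 0, 0],
  [0, 0, 0],
  [0, 0, 0],
  [0, 0, 0],
  [0, 0, -10],
  [0, 0, -20],
  [0, 0, -35],
  [0, 0, -35],
  [0, 0, -20],
], turn=[0, 0, 0, 0, 0, 0, 0, 0, 0, 0], grip=[0.4, 0.32, 0.32, 0.32, 0.32, 0.32, 0.32, 0.32, 0.32, 0.2])

```text
clock: 31.48
position: [0.6348, 0.1991, 0.1403]
ee_rot: [-0.001, 1.0, 0.001, 0.002]
ft_force: [1.0, 0.6, -0.4]
grip_width: 0.792
```

>>> arm_command([
  [30, -20, -10],
  [30, -20, -10],
  [30, -20, -10],
  [30, -20, -10],
  [30, -20, -10],
  [0, 0, 0],
  [0, 0, 0],
  [0, 0, 0],
], turn=[0, 0, 0, 0, 0, 0, 0, 0], grip=[0.2, 0.2, 0.2, 0.2, 0.2, 0.2, 0.2, 0.2])

```text
clock: 32.15
position: [0.4841, 0.099, 0.1861]
ee_rot: [-0.001, 1.0, 0.001, 0.001]
ft_force: [0.3, 0.3, 0.1]
grip_width: 0.798
```

Run:
```python
from h import *
for c in ('top','side'):
    a=manip.camera(c)
    a=a[120:270,90:390] if c=='top' else a[90:290,130:430]
    cv2.imwrite(f'pics/{c}9.png',cv2.resize(a,None,fx=2.6,fy=2.6,interpolation=cv2.INTER_CUBIC))
    for t in 'jar_tall_mid jar_short_mid crucible_large_mid crucible_small_mid stopper_mid jar_tray crucible_tray stopper_dish bottle_mid roll_mid'.split():
        for r in manip.tip_of(t,c)[:2]: print(c,t,round(r['score'],2),w(c,r['xyz']).round(3))
```

```text
top jar_tall_mid 0.6 [0.622 0.278 0.04 ]
top crucible_large_mid 0.52 [ 0.661 -0.233  0.026]
top crucible_large_mid 0.18 [0.627 0.236 0.003]
top crucible_small_mid 0.52 [ 0.599 -0.232  0.019]
top stopper_mid 0.52 [0.628 0.008 0.027]
top stopper_mid 0.31 [ 0.634  0.004 -0.002]
top jar_tray 0.88 [0.628 0.239 0.001]
top crucible_tray 0.85 [ 0.634 -0.228  0.004]
top crucible_tray 0.72 [ 0.445 -0.52   0.002]
top stopper_dish 0.91 [ 0.635  0.001 -0.   ]
top bottle_mid 0.79 [0.346 0.487 0.089]
top roll_mid 0.98 [0.516 0.508 0.104]
side jar_tall_mid 0.74 [0.623 0.282 0.038]
side jar_tall_mid 0.59 [ 0.602 -0.227  0.021]
side jar_short_mid 0.61 [0.496 0.069 0.032]
side jar_short_mid 0.56 [0.628 0.196 0.03 ]
side crucible_large_mid 0.46 [ 0.654 -0.227  0.029]
side crucible_small_mid 0.53 [ 0.603 -0.23   0.022]
side stopper_mid 0.67 [0.63  0.007 0.018]
side stopper_mid 0.39 [0.636 0.007 0.002]
side jar_tray 0.9 [0.626 0.242 0.003]
side crucible_tray 0.7 [ 0.628 -0.23  -0.001]
side crucible_tray 0.69 [ 0.444 -0.513  0.   ]
side stopper_dish 0.92 [0.637 0.006 0.002]
side stopper_dish 0.7 [0.342 0.482 0.093]
side bottle_mid 0.89 [0.339 0.482 0.094]
side roll_mid 0.56 [0.513 0.508 0.104]
```

View pics/top9.png

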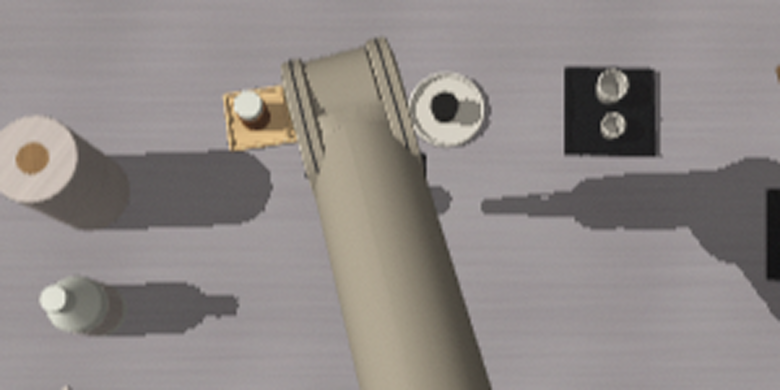

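View pics/side9.png

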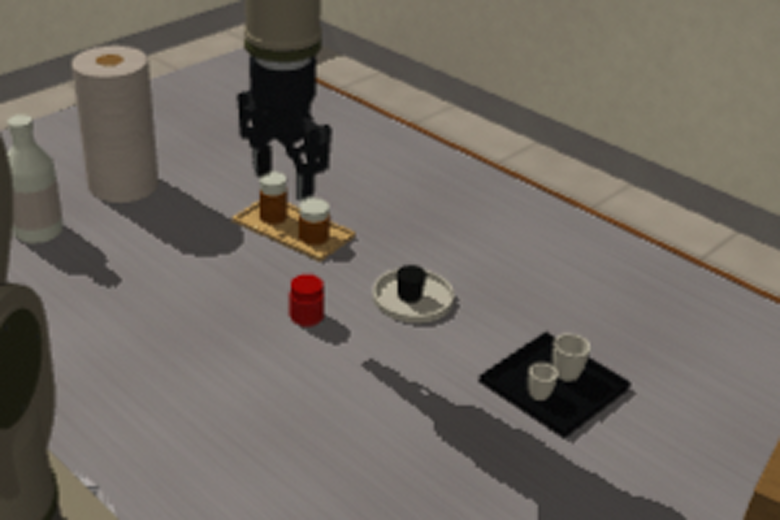

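Both jars stand upright in their bays (side crop about (273, 197) and (313, 222)). The stopper is in the dish (410, 285) and both crucibles are in the left-hand tray (542, 380 and 570, 357). The gripper is clear of everything, so I'm handing in.

```bash
python3 -c "
from workcell import manip
print(manip.hand_in())"
```

```text
the job is handed in; nothing more can be done
None
```

The job is done and handed in, at about 32 s on the clock (limit 134 s). The tall jar is in the far bay of the wooden tray and the short amber jar is in the near bay. Both crucibles are in the left-hand square tray, and the stopper is in the round dish. Each was lowered until the wrist felt light contact (2.5–7 N), then let go. The red jar was not touched.

The last checks in both cameras showed every item upright and clear of the gripper:

| Item | Horizontal position | Height |
|---|---|---|
| Tall jar | near its bay centre | 38–40 mm, limit 41 mm |
| Short jar (seen from the side only) | within about 7 mm of its bay centre | 30 mm, limit 34 mm |
| Crucibles | about 25–35 mm from the tray centre, limit 46 mm | 26–29 mm (large) and 19–22 mm (small), within limits |
| Stopper | within about 10 mm of the dish centre, limit 36 mm | 18 mm (side) and 27 mm (top), limits 18–26 mm |

- **Stopper height:** the two cameras disagreed, and the top reading is 1 mm over the limit. I put this down to the networks' error of about 4 mm, because the side picture and the contact when it was set down both show it standing on the dish floor.
- **Short jar:** the arm hid it from the top camera at the end, so its final check rests on the side camera alone.
- **Bottle and paper roll:** both read within about 3–4 mm of their start positions, which is no more than the measurement noise.

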